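Close the cell of the grain moisture meter

ROBOT

A 6-joint arm with a two-finger parallel gripper is mounted at the origin on the work surface. World frame = base frame: x ahead of the robot, y to its left, z up, the work surface at z = 0. Lengths are in m, angles in rad, forces in N, time in s.
With the tool pointing down it reaches from about 0.4 to 0.825 m from the base axis. Payload 7 kg.
Tool frame: the origin (TCP) lies at the very end of the fingers, on their centre line; the grasp point (between the pads) lies 19 mm behind it; z points along the fingers, y is the direction in which the jaws open and shut (so a half turn about z gives the same grasp; the last joint's range is limited). The gripper opens to 85 mm and grips with 20 to 120 N. Pads are 22 mm wide; open, the fingers measure 114 mm over their backs; the gripper's body (76 mm by 85 mm) begins 54 mm behind the grasp point. The pads swing forward as they close: fully open they stand 13 mm farther back than shut.
Start: joints at [1.49, 0.359, 0.012, 0, -1.224, -0.288], TCP at [0.243, 0.63, 0.211] pointing down, gripper open.
Joint ranges: [-3.07, 3.07], [-1.43, 2.12], [-1.02, 1.25], [-3.03, 1.67], [-3.05, -0], [-3.03, 3.03]. Speed limits (rad/s): [2.39, 2.39, 3.01, 3.14, 3.14, 3.14].

INTERFACE

Orientations are given as a rotation vector (axis times angle).
In Python, from rig import * gives the robot as it stands. The module is installed in compiled form; this text tells all that it offers.
- The arm moves only by the tool arm_command, never from a script. Its argument "motion" is a list of rows, each a list of 6 numbers: the shift along the tool's x, y, z in mm, then the turn, a rotation vector about the tool's x, y, z in rad. In form: [[x, y, z, rx, ry, rz], ...]. A call has 1 to 12 rows; each row is the pose to reach, as a shift and turn from the pose commanded when the call began, along the tool's axes at that moment; what a row does not reach only later rows make up. A row lasts 1/8 s, in which the tool goes at most 62.5 mm and 10.7 degrees, less where a joint would pass 70% of its speed; a pose out of reach is approached as far as the arm can. A call with a gripper value outside its range is refused whole. "gripper" is the opening, from 0 (shut) to 1 (fully open), set as the call begins (left out, the last holds). The fingers move at their own pace and stop on an object; "grip_force" is the grip in N (left out, the last holds). Time passes only in rows, so rows that repeat a pose let the fingers close. It gives the time, the measured TCP pose, the force and the opening at its end, in the units of the state.
- get_state(): the state, without advancing time (a new reading comes with each control period).
- camera(name): name is "scene" or "top" or "wrist"; returns the picture (384x512x3 uint8, red, green, blue); there is no depth.
- camera_info(name): a dict with "fx", "fy", "cx", "cy" (pixels), "k1" (the pictures are not rectified: a ray, as slopes to the right and down, at radius r is drawn at 1 + k1 r^2 times it, then the intrinsics apply), "extrinsics" (4x4, takes a point from camera to world coordinates). Camera axes: x right, y down, z forward; pixel columns grow to the right and rows downward; lengths in m; the calibration is good to about 2 mm. A picture is of the moment at which its call begins: read the wrist's pose just before it. camera_info takes no time and is no camera call; for the wrist camera it gives the pose at the moment of the call.
- finish_job(): hands the job in, once; it reports no verdict.
The state is a dict: "time": time; "joint_pos": joint angles; "qvel": joint speeds; "tau": joint torques, N m; "eef_pos": TCP position; "ee_rot": TCP orientation; "wrist_force": force on the tool from outside, world axes, zero at the start; "wrist_torque": the same for the moment, N m; "grip_width": finger opening in m.
Only numpy, scipy, OpenCV 4.12 (cv2) and the standard library are available. Lean on these libraries where they do the work, as an engineer would, in place of code of your own. Each camera call takes 0.05 s, during which the arm holds its last target. There are 200 camera calls.

TASK

Close the moisture meter's empty measuring cell for its zero check: set the blue screw lid level on the threaded neck and turn it backwards (anticlockwise from above) until it has climbed the thread and dropped off its upper end into the thread start. Then screw it in clockwise, straight and without forcing, until it is firmly home. Let go, and leave the other things on the bench alone.

Things in the scene. Friction and masses are not known exactly. Their poses are not given: they have to be found in the camera images.
- lid_center (a point): Blue screw lid, at first standing open side down on the bench: ribbed cap 77 mm across, 25 mm high, with a straight wing (grip bar) on top 66 mm long, 12 mm thick, 30 mm high; 55 mm tall in all, 0.15 to 0.23 kg. Point on its axis, half-way up (27.5 mm under the wing's top). x runs along the wing, z up. Loose on the neck, it sinks by its own weight and follows the thread.
- lid_lug (a point): Centre of the lid's first lug: 32.4 mm from its axis along its +x, under the yellow end of the wing, 3 mm over the lower edge. Three steel lugs (10 mm long, 4 mm high) sit inside the skirt 120 degrees apart, reaching in to 30.4 mm from the axis; a yellow tick on the cap's top marks each.
- meter: White desktop grain moisture meter with green band, display and keys on its sloping front: 205 mm deep, 170 mm wide, 75 mm high. Heavy, does not move. Origin: centre of its underside; x from front to back, z up. An aluminium neck (the cell) stands on top, axis 30 mm behind the origin.
- cell_mouth (a point): Centre of the neck's bevelled rim, 103 mm over the bench, axes as the meter's. Neck 59 mm across, 28 mm high, with a coarse right-hand three-start thread outside. lid_center is 19 mm over this point when the lugs lie on the ribs' upper ends, 11 to 12 mm when the lid has just dropped past them into the starts, 6.5 mm when its ceiling lies on the rim.
- start1 (a point): Upper end of thread rib 1 (green dot on the rim above), 32.4 mm from the neck's axis, 7.3 mm below the rim. Rib 2.8 mm thick, winds 225 degrees down clockwise, 24 mm a turn (8 mm between ribs). Turned back, a lug climbs the rib's top and falls off about 10 degrees past this point; turned clockwise from there it goes under the rib.
- start2 (a point): The same for rib 2, 120 degrees on.
- start3 (a point): The same for rib 3.
- home1 (a point): About where a lug rests with the lid screwed hard home: 32.4 mm from the neck's axis, 95 degrees clockwise of start1. The ceiling meets the rim about 25 degrees before it; from about 7 degrees before it the lid grips tight.
- home2 (a point): The same for rib 2, 95 degrees clockwise of start2.
- home3 (a point): The same for rib 3, 95 degrees clockwise of start3.
- dish: Bystander: steel bowl, 96 mm across, 32 mm high; origin under its centre.
- reagent_a: Bystander: brown bottle with white cap, 76 mm across, 145 mm high; origin under its centre.
- reagent_b: Bystander: second brown bottle, same size.
- water: Bystander: water bottle with blue cap, 64 mm across, 215 mm high; origin under its centre.
- calculator: Bystander: grey calculator lying flat, 150 by 105 by 16 mm.
- scoop: Bystander: small aluminium scoop with green handle, about 190 mm long.
- brush: Bystander: hand brush lying flat, 190 mm long.
Mind the look-alikes: they are no part of the job. Several things look just like the part that bears lid_center: the one meant starts farthest to the robot's right.

How it is judged:
By the outcome, as a careful person would: the job done as asked, in the order asked, and still so for the second after the job is handed in, with the robot touching nothing.
It also fails if it takes over 72 s, if anything falls off the work surface, if the arm or the gripper's body presses on something with over 40 N, if the wrist force passes 120 N, or if a joint passes its speed limit or range.

## Working session

There is one attempt and no reset: what is moved stays moved. The work goes in short steps, Python scripts to look and compute and a tool call to move; the robot and the scene stay as the last step left them, time stands still between calls to the robot, and variables do not carry over. Pictures are saved under pics/ and viewed, about 8 in all and at most 12, crops included, and the job is handed in when it is done.

Besides the shell and the picture viewer there is one more tool, called by a JSON object that holds its "fn" and its "kwargs". arm_command: Moves the arm, as the interface text tells. Its arguments: {"type":"object","properties":{"motion":{"type":"array","items":{"type":"array","items":{"type":"number"}}},"gripper":{"type":"number"},"grip_force":{"type":"number"}},"required":["motion"]}

```bash
mkdir -p pics
cat > h.py <<'E'
from rig import *
import numpy as np, cv2
from scipy.spatial.transform import Rotation as R
def snap(n,f):
    i=camera_info(n); im=camera(n); cv2.imwrite('pics/'+f+'.png',im[:,:,::-1]); np.save('pics/'+f+'.npy',np.array(i,dtype=object),allow_pickle=True); return im,i
def load(f): return cv2.imread('pics/'+f+'.png')[:,:,::-1], np.load('pics/'+f+'.npy',allow_pickle=True).item()
def ray(i,u,v):
    x=(u-i['cx'])/i['fx']; y=(v-i['cy'])/i['fy']; rd=np.hypot(x,y); r=rd
    for _ in range(30): r=rd/(1+i['k1']*r*r)
    s=r/rd if rd>0 else 1
    E=np.array(i['extrinsics']); return E[:3,3],E[:3,:3]@np.array([x*s,y*s,1])
def onz(i,u,v,z):
    o,d=ray(i,u,v); return o+d*(z-o[2])/d[2]
def proj(i,p):
    E=np.array(i['extrinsics']); q=E[:3,:3].T@(np.asarray(p)-E[:3,3]); x,y=q[:2]/q[2]; k=1+i['k1']*(x*x+y*y)
    return i['fx']*x*k+i['cx'], i['fy']*y*k+i['cy']
E
python3 - <<'E'
from h import *
np.set_printoptions(precision=4,suppress=True)
a,i=snap('scene','s0');b,j=snap('top','t0')
print(i,j); print(get_state())
cv2.imwrite('pics/both.png',np.vstack([cv2.resize(np.hstack([a,b]),(800,300))])[:,:,::-1])
E
```

```text
{'fx': 398.3696567311211, 'fy': 398.3696567311211, 'cx': 264.4674465318506, 'cy': 195.98934242749448, 'k1': -0.009203285791074019, 'extrinsics': array([[ 0.7359,  0.572 , -0.3623,  0.9872],
       [ 0.677 , -0.61  ,  0.4119, -0.466 ],
       [ 0.0146, -0.5484, -0.8361,  1.0917],
       [ 0.    ,  0.    ,  0.    ,  1.    ]])} {'fx': 492.2334004696581, 'fy': 492.2334004696581, 'cx': 250.1790806738651, 'cy': 183.7239481531122, 'k1': -0.2032947901158702, 'extrinsics': array([[-0.0074, -0.9897,  0.1433,  0.3044],
       [-1.    ,  0.0075, -0.0001, -0.0014],
       [-0.001 , -0.1433, -0.9897,  1.7584],
       [ 0.    ,  0.    ,  0.    ,  1.    ]])}
{'time': 0.1, 'joint_pos': array([ 1.4901,  0.3593,  0.0112, -0.0004, -1.2241, -0.2881]), 'qvel': array([ 0.001 , -0.0005,  0.0022,  0.0023,  0.0011, -0.0002]), 'tau': array([ -0.001 , -58.4764,  29.4109,   6.9545,  -0.0032,   0.    ]), 'eef_pos': array([0.2432, 0.6292, 0.2102]), 'ee_rot': array([ 3.0868, -0.576 , -0.0003]), 'wrist_force': array([-0.4181, -0.425 ,  0.3083]), 'wrist_torque': array([-0.0199, -0.033 , -0.0225]), 'grip_width': 0.08540867470076713}
```

View pics/t0.png

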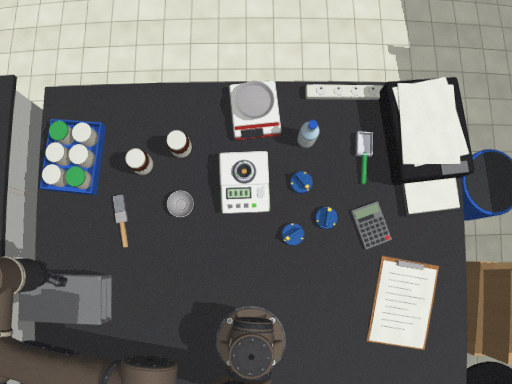

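View pics/s0.png

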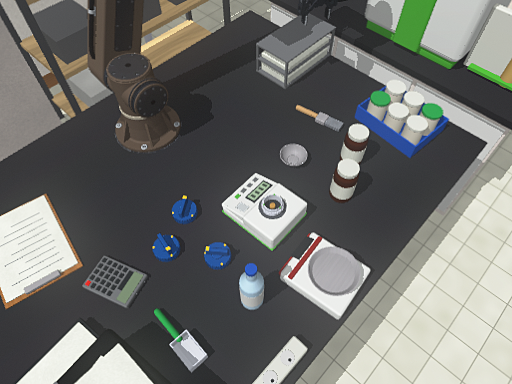

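Top view: meter at about (245,182) with its neck at (244,172); three lids at (301,182), (326,218) and (292,234). The target is the rightmost, (326,218). In the scene view that is probably the lid at (166,247). Now zooming in.

Run:
```python
from h import *
np.set_printoptions(precision=4,suppress=True)
a,i=load('s0');b,j=load('t0')
# blue masks
for n,im,inf in(('s',a,i),('t',b,j)):
    h=cv2.cvtColor(im,cv2.COLOR_RGB2HSV)
    m=cv2.inRange(h,(100,140,50),(125,255,255)); m=cv2.morphologyEx(m,cv2.MORPH_CLOSE,np.ones((5,5)))
    k,l,s,c=cv2.connectedComponentsWithStats(m)
    for q in range(1,k):
        if 150<s[q,4]<1500: print(n,c[q],s[q],onz(inf,*c[q],.02))
    y=cv2.inRange(h,(22,120,120),(34,255,255)); k,l,s,c=cv2.connectedComponentsWithStats(y)
    for q in range(1,k):
        if s[q,4]<60: print(n,'yel',c[q],s[q,4],onz(inf,*c[q],.04))
    d=cv2.inRange(h,(50,120,60),(80,255,255)); k,l,s,c=cv2.connectedComponentsWithStats(d)
    for q in range(1,k):
        if s[q,4]<60: print(n,'grn',c[q],s[q,4],onz(inf,*c[q],.103))
def crop(im,u,v,w,h,f): return cv2.resize(im[v:v+h,u:u+w],(w*f,h*f),interpolation=cv2.INTER_CUBIC)
A=np.hstack([crop(b,210,145,65,75,6),crop(b,305,195,45,50,9)[:450,:400]])  if 0 else None
t1=crop(b,210,145,65,75,6); t2=crop(b,302,193,50,50,8)
s1=crop(a,215,170,100,80,4); s2=crop(a,145,225,50,50,6)
C=np.zeros((600,800,3),np.uint8)
t1=cv2.resize(t1,(260,300));t2=cv2.resize(t2,(300,300));s1=cv2.resize(s1,(375,300));s2=cv2.resize(s2,(300,300))
C[:300,:260]=t1;C[:300,270:570]=t2;C[300:,:375]=s1;C[300:,380:680]=s2
cv2.imwrite('pics/c1.png',C[:,:,::-1])
```

```text
s [395.3328 130.683 ] [ 355   97   94   61 1325] [0.6775 0.5962 0.02  ]
s [183.9941 210.9745] [171 197  26  27 510] [ 0.3769 -0.1517  0.02  ]
s [165.7671 247.4992] [152 233  28  29 601] [ 0.4332 -0.2717  0.02  ]
s [217.4472 255.4687] [204 242  27  28 559] [ 0.5633 -0.1853  0.02  ]
s yel [504.  81.] 1 [0.8552 1.1036 0.04  ]
s yel [506.  82.] 1 [0.8636 1.1035 0.04  ]
s yel [500.  85.] 1 [0.8537 1.0699 0.04  ]
s yel [502.  86.] 1 [0.862  1.0699 0.04  ]
s yel [504.  87.] 1 [0.8703 1.0699 0.04  ]
s yel [184.1429 196.6429] 14 [ 0.3488 -0.1225  0.04  ]
s yel [172.3333 212.3333] 3 [ 0.366  -0.1851  0.04  ]
s yel [191.5 215. ] 2 [ 0.4159 -0.1514  0.04  ]
s yel [171.5 235.5] 4 [ 0.4255 -0.2386  0.04  ]
s yel [224.4 244.2] 5 [ 0.5601 -0.1519  0.04  ]
s yel [152.75 246.75] 4 [ 0.4141 -0.2995  0.04  ]
s yel [167.7273 248.    ] 11 [ 0.4489 -0.2724  0.04  ]
s yel [206.9286 248.1429] 14 [ 0.5321 -0.1953  0.04  ]
s yel [204.5 252. ] 2 [ 0.536  -0.2084  0.04  ]
s yel [171.   254.75] 4 [ 0.4723 -0.2798  0.04  ]
s yel [221.4 263.8] 5 [ 0.598  -0.2007  0.04  ]
s grn [237.     195.6364] 11 [ 0.4984 -0.033
[... 939 characters left out ...]
467 -0.836  0.02 ]
t [325.7917 217.7833] [315 207  23  22 360] [ 0.4319 -0.2692  0.02  ]
t [292.4921 233.8447] [282 223  22  22 380] [ 0.3763 -0.1495  0.02  ]
t yel [305. 172.] 1 [ 0.5938 -0.1963  0.04  ]
t yel [291.5 183. ] 2 [ 0.5547 -0.1475  0.04  ]
t yel [306.5556 186.1111] 9 [ 0.5432 -0.2007  0.04  ]
t yel [307.5 189. ] 2 [ 0.5329 -0.2038  0.04  ]
t yel [328.7778 208.8889] 9 [ 0.4616 -0.2776  0.04  ]
t yel [317. 220.] 1 [ 0.423  -0.2349  0.04  ]
t yel [334.  223.5] 2 [ 0.4099 -0.2948  0.04  ]
t yel [292. 224.] 1 [ 0.4099 -0.1466  0.04  ]
t yel [286.5    238.2143] 14 [ 0.3605 -0.1266  0.04  ]
t yel [302.5 238. ] 2 [ 0.3606 -0.1826  0.04  ]
t grn [253.5 205. ] 12 [ 0.4714 -0.0122  0.103 ]
```

View pics/c1.png

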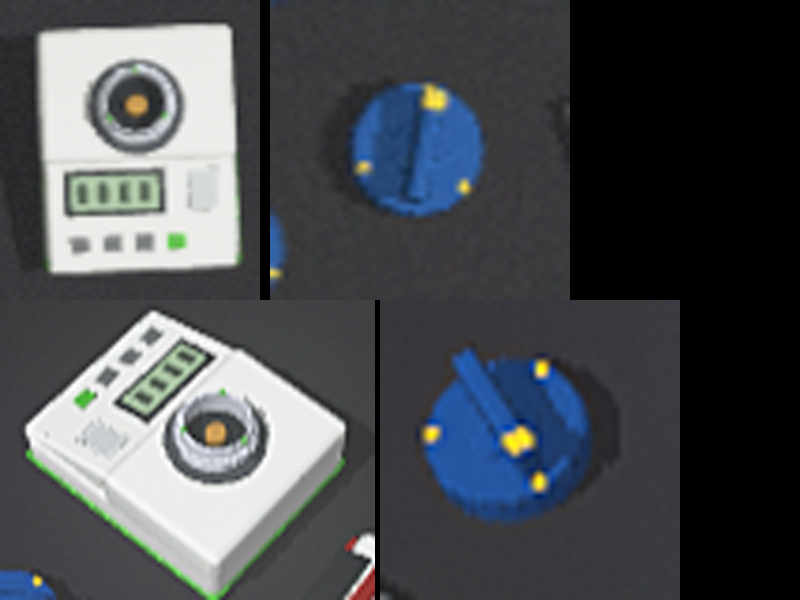

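The target lid is at about (0.432,-0.270) with its yellow end pointing roughly along +x (heading about -13°). The neck's green dots are at roughly 0 and ±120°. Next I work out a move to hover over the neck for a wrist view.

```bash
cat >> h.py <<'E'
def pose():
    s=get_state(); r=R.from_rotvec(s['ee_rot']); x=r.as_matrix()[:,0]; return s,r,np.degrees(np.arctan2(x[1],x[0]))
def rel(p,head):
    "row to reach TCP p, tool down, heading (deg)"
    s,r,h=pose(); d=r.inv().apply(np.array(p)-s['eef_pos'])*1000
    t=R.from_euler('z',head,degrees=True)*R.from_rotvec([np.pi,0,0])
    return np.round(np.r_[d,(r.inv()*t).as_rotvec()*[1000]*3/1000 if 0 else (r.inv()*t).as_rotvec()],3)
E
python3 - <<'E'
from h import *
np.set_printoptions(precision=4,suppress=True)
b,j=load('t0'); a,i=load('s0')
print('neck top',onz(j,244,171,.103),'neck scene',onz(i,215+217/3.75,170+105/3.75,.103))
print('refl',rel([.43,.1,.3],-10),rel([.50,.02,.3],-10)); print(pose()[2])
E
```

```text
neck top [0.5882 0.0193 0.103 ] neck scene [0.5817 0.0329 0.103 ]
refl [365.095 426.307 -89.152   0.002   0.     -0.194] [459.237 475.676 -89.067   0.002   0.     -0.194]
-21.140965113519368
```

{"fn": "arm_command", "kwargs": {"motion": [[0,0,-60,0,0,0],[50,41,-89,0,0,0],[110,90,-89,0,0,-0.02],[165,136,-89,0,0,-0.05],[220,181,-89,0,0,-0.08],[270,222,-89,0,0,-0.1],[325,267,-89,0,0,-0.12],[380,313,-89,0,0,-0.15],[430,354,-89,0,0,-0.18],[480,395,-89,0,0,-0.194],[520,428,-89,0,0,-0.194],[538,443,-89,0,0,-0.194]], "gripper": 0.6}}

```text
time: 1.6
eef_pos: [0.5787, 0.0335, 0.2998]
ee_rot: [-3.13, 0.274, 0.0]
wrist_force: [1.3, 0.8, 0.8]
grip_width: 0.0515
```

{"fn": "arm_command", "kwargs": {"motion": [[0,0,0,0,0,0],[0,0,0,0,0,0]]}}

```text
time: 1.85
eef_pos: [0.5779, 0.0352, 0.2995]
ee_rot: [3.129, -0.276, -0.002]
wrist_force: [-0.0, 1.0, 0.0]
grip_width: 0.051
```

Run:
```python
from h import *
np.set_printoptions(precision=4,suppress=True)
a,i=snap('wrist','w1'); s,r,h=pose(); print(i,s['eef_pos'],h,s['joint_pos'],s['time'],s['grip_width'])
print(proj(i,[.585,.022,.103]))
```

```text
{'fx': 317.22050312533537, 'fy': 317.22050312533537, 'cx': 258.6109105788817, 'cy': 191.3308466650412, 'k1': -0.07227232592025626, 'extrinsics': array([[-0.175 , -0.9364, -0.3042,  0.6564],
       [-0.9846,  0.1663,  0.0546,  0.0209],
       [-0.0005,  0.309 , -0.9511,  0.4622],
       [ 0.    ,  0.    ,  0.    ,  1.    ]])} [0.5778 0.0359 0.2997] -10.010496606633534 [ 0.3995  0.1563 -0.0603 -0.0003 -1.3546  0.9966] 1.9 0.051166310869945664
(np.float64(268.6948264955917), np.float64(152.98838985961245))
```

View pics/w1.png

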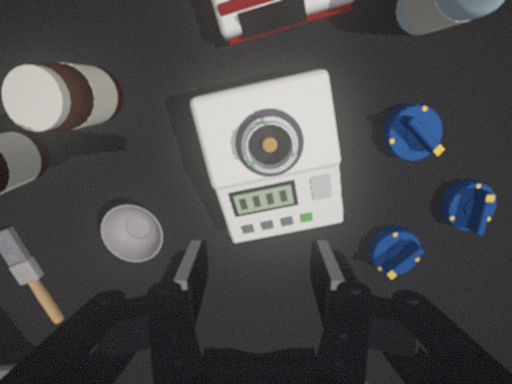

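The wrist view shows the neck at (270,144) and the target lid at (470,206). I'll measure both from this image.

Run:
```python
from h import *
np.set_printoptions(precision=4,suppress=True)
a,i=load('w1'); h=cv2.cvtColor(a,cv2.COLOR_RGB2HSV)
N=a[100:190,225:315]
hh=cv2.cvtColor(cv2.resize(N,None,fx=4,fy=4,interpolation=cv2.INTER_CUBIC),cv2.COLOR_RGB2HSV)
m=cv2.inRange(hh,(45,60,60),(85,255,255)); k,l,s,c=cv2.connectedComponentsWithStats(m)
D=[]
for q in range(1,k):
    if s[q,4]>15:
        u,v=c[q]/4-.375+[225,100]; p=onz(i,u,v,.103);D.append(p); print('dot',u,v,s[q,4],p)
# orange centre & dark ring
y=cv2.inRange(h,(20,110,120),(34,255,255)); k,l,s,c=cv2.connectedComponentsWithStats(y)
for q in range(1,k):
    if c[q][0]>430 and 170<c[q][1]<245: print('yel',c[q],s[q,4],onz(i,*c[q],.025),onz(i,*c[q],.055))
m=cv2.inRange(h,(100,140,30),(125,255,255))|y; k,l,s,c=cv2.connectedComponentsWithStats(cv2.morphologyEx(m,cv2.MORPH_CLOSE,np.ones((5,5))))
for q in range(1,k):
    if s[q,4]>500: print('blue',c[q],s[q],onz(i,*c[q],.02))
C=np.hstack([cv2.resize(N,(540,540),interpolation=cv2.INTER_CUBIC)]); L=cv2.resize(a[170:245,435:505],(252,270),interpolation=cv2.INTER_CUBIC)
o=np.zeros((540,800,3),np.uint8);o[:,:540]=C;o[:270,545:797]=L; cv2.imwrite('pics/c2.png',o[:,:,::-1])
```

```text
dot 264.9352094240838 123.49934554973822 191 [0.6187 0.0206 0.103 ]
dot 292.1834677419355 154.2258064516129 124 [ 0.5789 -0.0043  0.103 ]
dot 252.01033834586465 162.9934210526316 133 [0.5768 0.043  0.103 ]
yel [478.0833 185.8333] 12 [ 0.4676 -0.2788  0.025 ] [ 0.4806 -0.2583  0.055 ]
yel [489.4667 197.5778] 45 [ 0.4453 -0.2982  0.025 ] [ 0.4598 -0.2763  0.055 ]
yel [451.5 218. ] 10 [ 0.4224 -0.238   0.025 ] [ 0.4385 -0.2203  0.055 ]
yel [489.  219.2] 10 [ 0.4088 -0.2996  0.025 ] [ 0.4258 -0.2776  0.055 ]
blue [413.6988 132.322 ] [ 384  104   61   57 2683] [ 0.5628 -0.1843  0.02  ]
blue [468.6904 205.3874] [ 441  180   56   55 2251] [ 0.436  -0.2683  0.02  ]
blue [395.001 250.528] [ 369  226   55   54 1983] [ 0.3798 -0.1497  0.02  ]
```

View pics/c2.png

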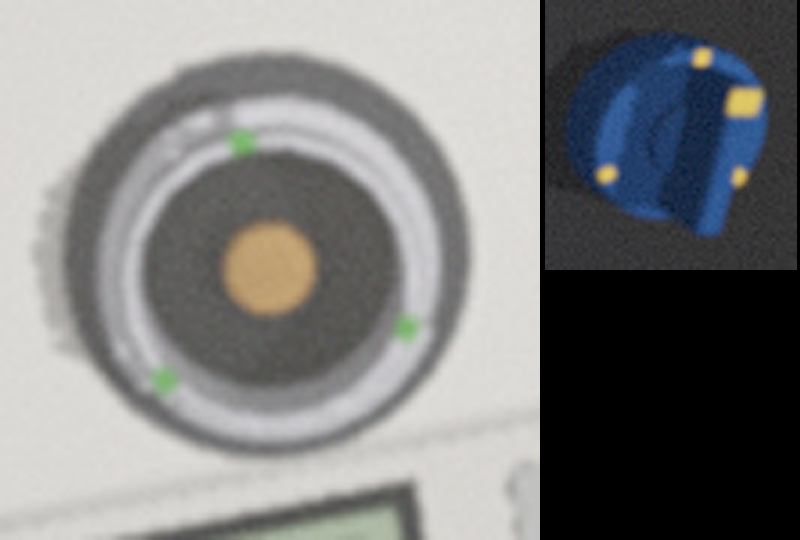

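{"fn": "arm_command", "kwargs": {"motion": [[-15,45,0,0,0,0],[-34,100,0,0,0,0],[-52,155,0,0,0,0],[-70,210,10,0,0,0],[-90,265,40,0,0,0],[-106,315,65,0,0,0],[-106,315,78,0,0,0],[-106,315,78,0,0,0],[-106,315,78,0,0,0]]}}

```text
time: 3.02
eef_pos: [0.4203, -0.2552, 0.223]
ee_rot: [3.13, -0.27, 0.002]
wrist_force: [0.9, 1.1, 0.6]
grip_width: 0.051
```

```bash
cat > lid.py <<'E'
from h import *
import sys
np.set_printoptions(precision=4,suppress=True)
def lid(f,ztop,box=None):
    a,i=load(f); h=cv2.cvtColor(a,cv2.COLOR_RGB2HSV)
    y=cv2.inRange(h,(20,110,110),(34,255,255)); k,l,s,c=cv2.connectedComponentsWithStats(y)
    for q in range(1,k):
        if s[q,4]>5: print('yel',c[q],s[q,4],onz(i,*c[q],ztop),onz(i,*c[q],ztop+.03))
E
python3 - <<'E'
from lid import *
a,i=snap('wrist','w2'); s,r,h=pose(); print(s['eef_pos'],h,s['time'],s['grip_width'])
lid('w2',.025)
E
```

```text
[ 0.4203 -0.2553  0.223 ] -9.871436179108866 3.075 0.05133155731336679
yel [175.1538   8.    ] 26 [ 0.595  -0.1981  0.025 ] [ 0.587 -0.204  0.055]
yel [182.6281  58.157 ] 121 [ 0.5452 -0.1946  0.025 ] [ 0.5413 -0.2008  0.055 ]
yel [139.129   55.2258] 31 [ 0.557 -0.149  0.025] [ 0.5522 -0.1589  0.055 ]
yel [195.56  66.6 ] 25 [ 0.5342 -0.2064  0.025 ] [ 0.5312 -0.2116  0.055 ]
yel [272.5 116. ] 20 [ 0.4681 -0.2794  0.025 ] [ 0.4706 -0.2786  0.055 ]
yel [272.4762 127.7619] 105 [ 0.4552 -0.2773  0.025 ] [ 0.4588 -0.2766  0.055 ]
yel [243.4231 162.2308] 26 [ 0.4218 -0.2378  0.025 ] [ 0.4282 -0.2404  0.055 ]
yel [296.9474 163.6842] 19 [ 0.4095 -0.2988  0.025 ] [ 0.4169 -0.2964  0.055 ]
yel [171.6 183.4] 15 [ 0.4114 -0.1485  0.025 ] [ 0.4186 -0.1586  0.055 ]
yel [208.7692 217.7692] 13 [ 0.3606 -0.1827  0.025 ] [ 0.3721 -0.1899  0.055 ]
yel [159.7075 234.7642] 106 [ 0.3485 -0.1162  0.025 ] [ 0.3609 -0.1289  0.055 ]
```

View pics/w2.png

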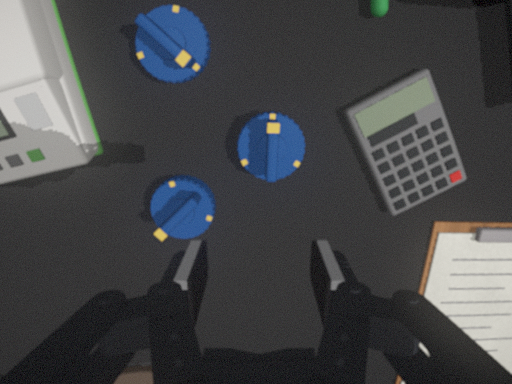

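{"fn": "arm_command", "kwargs": {"motion": [[15,14,30,0,0,0.032],[15,14,85,0,0,0.032],[15.5,14.4,135,0,0,0.032],[15.5,14.4,175,0,0,0.032],[15.5,14.4,193,0,0,0.032],[15.5,14.4,193.5,0,0,0.032],[15.5,14.4,193.5,0,0,0.032],[15.5,14.4,193.5,0,0,0.032]]}}

```text
time: 4.08
eef_pos: [0.4329, -0.2732, 0.0298]
ee_rot: [3.125, -0.323, 0.004]
wrist_force: [-0.2, -0.7, -0.1]
grip_width: 0.0515
```

{"fn": "arm_command", "kwargs": {"motion": [[0,0,0,0,0,0],[0,0,0,0,0,0],[0,0,0,0,0,0],[0,0,0,0,0,0],[0,0,0,0,0,0],[0,0,0,0,0,0]], "gripper": 0, "grip_force": 50}}

```text
time: 4.82
eef_pos: [0.432, -0.2732, 0.0288]
ee_rot: [3.125, -0.324, 0.001]
wrist_force: [-0.6, 3.0, 5.3]
grip_width: 0.0098
```

{"fn": "arm_command", "kwargs": {"motion": [[0,0,-30,0,0,0],[0,0,-80,0,0,0],[0,0,-130,0,0,0],[0,0,-170,0,0,0],[0,0,-170,0,0,0],[0,0,-170,0,0,0]]}}

```text
time: 5.58
eef_pos: [0.431, -0.2728, 0.1974]
ee_rot: [-3.124, 0.325, 0.002]
wrist_force: [-0.6, -1.1, -2.1]
grip_width: 0.0102
```

Run:
```python
from lid import *
a,i=snap('wrist','w3'); s,r,h=pose(); print(s['eef_pos'],h,s['time'],s['grip_width'],s['wrist_force'],s['joint_pos'])
z=s['eef_pos'][2]
print('offset axes x,y tool of lid at z-4mm'); 
lid('w3',z-.004)
```

```text
[ 0.4308 -0.2728  0.197 ] -11.87086961009288 5.625 0.00987347016460928 [ 0.267   0.0792 -1.5715] [-0.1794  0.0976 -0.3648 -0.0006 -1.1108  1.5433]
offset axes x,y tool of lid at z-4mm
yel [148.8667  20.6667] 30 [ 0.5519 -0.2441  0.193 ] [ 0.5442 -0.2523  0.223 ]
yel [157.2555  74.6788] 137 [ 0.5267 -0.241   0.193 ] [ 0.5235 -0.2498  0.223 ]
yel [113.8824  72.3824] 34 [ 0.5328 -0.2196  0.193 ] [ 0.5286 -0.2322  0.223 ]
yel [173.6   81.96] 25 [ 0.5215 -0.2482  0.193 ] [ 0.5192 -0.2556  0.223 ]
yel [258.3738 172.8879] 107 [ 0.4662 -0.2803  0.193 ] [ 0.4739 -0.282   0.223 ]
yel [258.2051 208.2031] 512 [ 0.4461 -0.276   0.193 ] [ 0.4574 -0.2785  0.223 ]
yel [154.9444 204.1111] 18 [ 0.4604 -0.2192  0.193 ] [ 0.4692 -0.2319  0.223 ]
yel [143.9558 259.0619] 113 [ 0.4279 -0.2016  0.193 ] [ 0.4425 -0.2174  0.223 ]
yel [206.2    259.3059] 85 [ 0.4204 -0.2387  0.193 ] [ 0.4363 -0.2479  0.223 ]
yel [310.0227 259.    ] 88 [ 0.4078 -0.2996  0.193 ] [ 0.426  -0.2979  0.223 ]
```

View pics/w3.png

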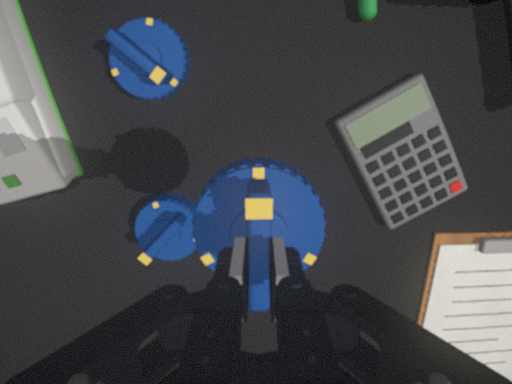

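{"fn": "arm_command", "kwargs": {"motion": [[12,-40,0,0,0,0.03],[28,-92,0,0,0,0.1],[44,-145,0,0,0,0.16],[60,-200,0,0,0,0.22],[75,-250,0,0,0,0.28],[88,-292,0,0,0,0.34],[94,-312,0,0,0,0.368],[96,-319,15,0,0,0.368],[96,-319,35,0,0,0.368],[96,-319,35,0,0,0.368],[96,-319,35,0,0,0.368]]}}

```text
time: 7.0
eef_pos: [0.591, 0.0186, 0.1633]
ee_rot: [3.012, -0.891, -0.001]
wrist_force: [0.2, 1.1, -0.5]
grip_width: 0.0099
```

Run:
```python
from lid import *
for n in('scene','top','wrist'): snap(n,n[0]+'4')
s,r,h=pose(); print(s['eef_pos'],h,s['time'],s['grip_width'],s['wrist_force'],s['joint_pos'])
print(rel([.5908,.0199,.125],-33))
lid('w4',s['eef_pos'][2]-.004)
a,_=load('s4');b,_=load('w4')
o=np.hstack([cv2.resize(a[140:240,200:330],(520,400),interpolation=cv2.INTER_CUBIC),cv2.resize(b,(280,210)) if 0 else np.zeros((400,1,3),np.uint8)])
cv2.imwrite('pics/c4.png',o[:,:,::-1])
```

```text
[0.5915 0.0191 0.1642] -32.9491757510207 7.15 0.009852023797464278 [-0.7998  0.0863 -1.4701] [ 0.3624  0.2569 -0.2446  0.0002 -1.0681  0.6333]
[-1.086 -0.291 39.203 -0.001 -0.001  0.001]
yel [457.8649  45.7838] 37 [ 0.6231 -0.1207  0.1602] [ 0.6294 -0.1034  0.1902]
yel [504.0265  97.0794] 189 [ 0.5864 -0.1329  0.1602] [ 0.5993 -0.1134  0.1902]
yel [428.2424 109.9697] 33 [ 0.6023 -0.0938  0.1602] [ 0.6124 -0.0813  0.1902]
yel [258.4257 172.7327] 101 [ 0.6219 -0.0007  0.1602] [ 0.6285 -0.005   0.1902]
yel [258.4    208.3631] 515 [0.6046 0.0106 0.1602] [0.6142 0.0043 0.1902]
yel [479. 228.] 21 [ 0.5221 -0.093   0.1602] [ 0.5466 -0.0807  0.1902]
yel [207.4928 258.7391] 69 [0.5941 0.0536 0.1602] [0.6056 0.0396 0.1902]
yel [309.2462 258.3846] 65 [0.5613 0.0025 0.1602] [ 0.5787 -0.0023  0.1902]
yel [472.9444 277.6111] 18 [ 0.4909 -0.0778  0.1602] [ 0.521  -0.0682  0.1902]
yel [495.3654 285.4904] 104 [ 0.4759 -0.0889  0.1602] [ 0.5087 -0.0773  0.1902]
```

View pics/c4.png

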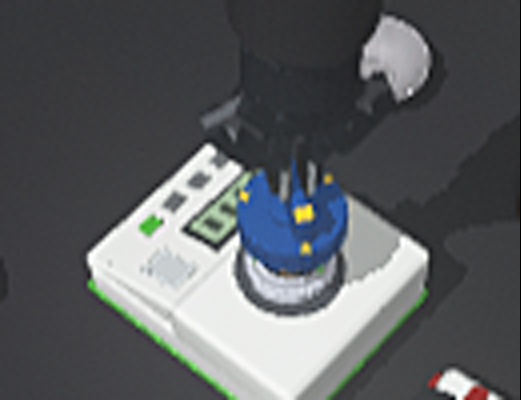

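{"fn": "arm_command", "kwargs": {"motion": [[-1.2,-0.8,10,0,0,0],[-1.2,-0.8,20,0,0,0],[-1.2,-0.8,27,0,0,0],[-1.2,-0.8,30,0,0,0],[-1.2,-0.8,33,0,0,0],[-1.2,-0.8,35,0,0,0],[-1.2,-0.8,35,0,0,0]]}}

```text
time: 8.02
eef_pos: [0.5906, 0.0207, 0.1285]
ee_rot: [3.013, -0.89, -0.0]
wrist_force: [-0.4, 0.6, -1.8]
grip_width: 0.0099
```

{"fn": "arm_command", "kwargs": {"motion": [[0,0,1,0,0,0],[0,0,2,0,0,0],[0,0,3,0,0,0],[0,0,3,0,0,0]]}}

```text
time: 8.52
eef_pos: [0.5906, 0.0206, 0.1254]
ee_rot: [3.013, -0.89, -0.0]
wrist_force: [0.3, -0.7, -1.9]
grip_width: 0.0099
```

{"fn": "arm_command", "kwargs": {"motion": [[0,0,1,0,0,0],[0,0,2,0,0,0],[0,0,2,0,0,0]]}}

```text
time: 8.9
eef_pos: [0.5906, 0.0206, 0.1234]
ee_rot: [3.013, -0.891, -0.0]
wrist_force: [-0.2, 0.5, -2.0]
grip_width: 0.01
```

{"fn": "arm_command", "kwargs": {"motion": [[0,0,0.7,0,0,0],[0,0,1.4,0,0,0],[0,0,1.4,0,0,0]]}}

```text
time: 9.28
eef_pos: [0.5906, 0.0206, 0.122]
ee_rot: [3.013, -0.89, -0.0]
wrist_force: [0.0, 0.4, -1.0]
grip_width: 0.0099
```

{"fn": "arm_command", "kwargs": {"motion": [[0,0,0,0,0,0],[0,0,0,0,0,0],[0,0,0,0,0,0],[0,0,0,0,0,0]], "gripper": 0.16}}

```text
time: 9.78
eef_pos: [0.5907, 0.0206, 0.1222]
ee_rot: [-3.013, 0.89, -0.0]
wrist_force: [0.5, -0.0, 0.4]
grip_width: 0.0132
```

```bash
cat >> lid.py <<'E'
def find(f,z0=None,prt=True):
    "lid pose from the 3 cap ticks, height solved from tick radius 35.8"
    a,i=load(f); h=cv2.cvtColor(a,cv2.COLOR_RGB2HSV)
    y=cv2.inRange(h,(20,110,90),(34,255,255)); k,l,s,c=cv2.connectedComponentsWithStats(y)
    return i,[(c[q],s[q,4]) for q in range(1,k) if s[q,4]>10]
def lidpose(f,near=(.5915,.0198)):
    i,L=find(f); best=None
    from itertools import combinations
    for zc in np.arange(.095,.127,.0005):   # cap top height
        P=[onz(i,*c,zc) for c,n in L]; P=[p for p in P if .033<np.hypot(*(p[:2]-near))<.0395] if 0 else [p for p in P if .028<np.hypot(*(p[:2]-near))<.043]
        for t in combinations(P,3):
            t=np.array(t); m=t.mean(0); d=t-m; rr=np.hypot(d[:,0],d[:,1]); an=np.degrees(np.arctan2(d[:,1],d[:,0])); e=np.sort(an%120)
            A=np.degrees(np.angle(np.exp(1j*np.radians(an)*3).mean()))/3
            sp=np.std(np.angle(np.exp(1j*3*np.radians(an-A))))
            cost=abs(rr.mean()-.0358)+rr.std()+.003*sp
            if best is None or cost<best[0]: best=(cost,m,A,rr)
    s,r,h=pose(); print('TCP',s['eef_pos'],'head %.1f'%h,'t',s['time'],'F',s['wrist_force'],'T',s['wrist_torque'],'w',s['grip_width'])
    if best: print('lid c',best[1][:2],'lid_center over mouth %.1f mm'%((best[1][2]+.0025-.103)*1000),'head %.1f (mod 120)'%best[2],'r',best[3],'cost',best[0])
E
python3 - <<'E'
from lid import *
snap('wrist','w5'); lidpose('w4'); lidpose('w5')
E
```

```text
TCP [0.5907 0.0206 0.1221] head -32.9 t 9.825 F [-0.0108 -0.2667 -0.1842] T [ 0.0143  0.0199 -0.003 ] w 0.013664156195840292
TCP [0.5907 0.0206 0.1221] head -32.9 t 9.825 F [-0.0108 -0.2667 -0.1842] T [ 0.0143  0.0199 -0.003 ] w 0.013664156195840292
lid c [0.5904 0.0213] lid_center over mouth 14.5 mm head -33.0 (mod 120) r [0.0358 0.0357 0.0358] cost 4.796237722354669e-05
```

{"fn": "arm_command", "kwargs": {"motion": [[0,0,0,0,0,-0.08],[0,0,0,0,0,-0.18],[0,0,0,0,0,-0.28],[0,0,0,0,0,-0.38],[0,0,0,0,0,-0.48],[0,0,0,0,0,-0.54],[0,0,0,0,0,-0.54]]}}

```text
time: 10.7
eef_pos: [0.5916, 0.0207, 0.1233]
ee_rot: [-3.141, 0.053, -0.003]
wrist_force: [-0.2, 0.5, 5.2]
grip_width: 0.0137
```

Run:
```python
from lid import *
snap('wrist','w6'); lidpose('w6')
```

```text
TCP [0.5916 0.0206 0.1233] head -2.0 t 10.75 F [ 0.3276 -0.0899  5.4388] T [-0.0423  0.1469 -0.0892] w 0.013676480035155104
lid c [0.591  0.0199] lid_center over mouth 16.5 mm head -8.3 (mod 120) r [0.0355 0.0359 0.0361] cost 0.0003138851710504243
```

{"fn": "arm_command", "kwargs": {"motion": [[0,0,0,0,0,-0.06],[0,0,0,0,0,-0.13],[0,0,0,0,0,-0.2],[0,0,0,0,0,-0.2]]}}

```text
time: 11.25
eef_pos: [0.5917, 0.0207, 0.1234]
ee_rot: [3.131, 0.261, 0.004]
wrist_force: [-0.7, 0.0, 5.9]
grip_width: 0.0137
```

Run:
```python
from lid import *
snap('wrist','w7'); lidpose('w7')
```

```text
TCP [0.5917 0.0207 0.1234] head 9.5 t 11.3 F [0.2087 0.0452 5.4956] T [-0.1886 -0.1162 -0.1376] w 0.013929437854560335
lid c [0.5911 0.0198] lid_center over mouth 16.5 mm head 3.7 (mod 120) r [0.0355 0.036  0.036 ] cost 0.00033758586548511104
```

{"fn": "arm_command", "kwargs": {"motion": [[0,0,-2.5,0,0,0],[0,0,-4,0,0,-0.03],[0,0,-4,0,0,-0.09],[0,0,-4,0,0,-0.15],[0,0,-4,0,0,-0.15]]}}

```text
time: 11.92
eef_pos: [0.5905, 0.0206, 0.1259]
ee_rot: [3.103, 0.494, -0.001]
wrist_force: [0.1, -0.6, -0.0]
grip_width: 0.0136
```

Run:
```python
from lid import *
snap('wrist','w8'); lidpose('w8')
```

```text
TCP [0.5905 0.0206 0.126 ] head 18.0 t 11.975 F [ 0.4939  0.8636 -0.0506] T [ 0.005   0.0215 -0.0271] w 0.013844768528874308
lid c [0.5896 0.0169] lid_center over mouth 8.5 mm head 12.3 (mod 120) r [0.036  0.0359 0.0355] cost 0.0002535844761252749
```

{"fn": "arm_command", "kwargs": {"motion": [[0,0,0,0,0,-0.04],[0,0,0,0,0,-0.09],[0,0,0,0,0,-0.09],[0,0,0,0,0,-0.09]]}}

```text
time: 12.48
eef_pos: [0.5906, 0.0207, 0.1261]
ee_rot: [-3.078, -0.63, 0.0]
wrist_force: [0.0, 0.2, 0.2]
grip_width: 0.0139
```

Run:
```python
from lid import *
snap('wrist','w9'); lidpose('w9'); snap('scene','s9'); lid('w9',.112)
a,_=load('s9');b,_=load('w9')
o=np.zeros((400,800,3),np.uint8); o[:,:400]=cv2.resize(a[150:230,230:310],(400,400),interpolation=cv2.INTER_CUBIC); o[:,400:]=cv2.resize(b[120:320,160:360],(400,400),interpolation=cv2.INTER_CUBIC)
cv2.imwrite('pics/c9.png',o[:,:,::-1])
```

```text
TCP [0.5906 0.0206 0.1261] head 23.1 t 12.525 F [-0.6122 -0.2464 -0.2447] T [ 0.0761 -0.0051 -0.0039] w 0.013447711070692432
lid c [0.5902 0.0167] lid_center over mouth 9.0 mm head 12.8 (mod 120) r [0.0356 0.0362 0.0357] cost 0.0003511925465572496
yel [275.0568 172.1477] 88 [0.6255 0.0247 0.112 ] [0.632  0.0292 0.142 ]
yel [274.9663 205.4944] 445 [0.6068 0.0164 0.112 ] [0.6165 0.0223 0.142 ]
yel [209.2414 244.5345] 58 [0.5671 0.0434 0.112 ] [0.5835 0.0448 0.142 ]
yel [305.9286 259.5   ] 28 [ 0.5812 -0.0165  0.112 ] [ 0.5952 -0.005   0.142 ]
yel [464.6667 264.7917] 24 [ 0.6177 -0.1162  0.112 ] [ 0.6255 -0.0878  0.142 ]
yel [403.56 279.92] 25 [ 0.5922 -0.0832  0.112 ] [ 0.6044 -0.0604  0.142 ]
yel [452.5952 328.119 ] 126 [ 0.571  -0.1398  0.112 ] [ 0.5867 -0.1074  0.142 ]
```

View pics/c9.png

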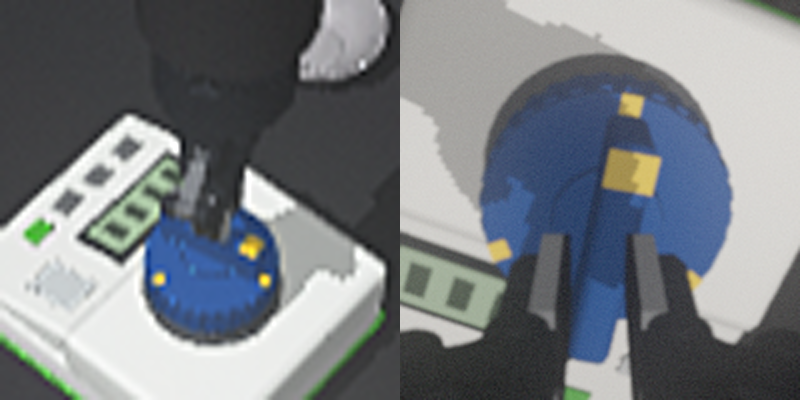

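The lid has dropped. Scene crop: ticks at (158,279) and (265,280), wing end at (250,247). The wrist view's right tick, at (693,280), is partly hidden by a finger. I'll triangulate the tick heights to check for tilt.

```bash
cat >> lid.py <<'E'
def tri(i,p,j,q):
    o1,d1=ray(i,*p);o2,d2=ray(j,*q); d1=d1/np.linalg.norm(d1);d2=d2/np.linalg.norm(d2)
    A=np.c_[d1,-d2]; t=np.linalg.lstsq(A,o2-o1,rcond=None)[0]; a=o1+t[0]*d1;b=o2+t[1]*d2
    return (a+b)/2,np.linalg.norm(a-b)*1000
def sy(f):
    a,i=load(f); h=cv2.cvtColor(a,cv2.COLOR_RGB2HSV)[150:230,230:310]
    m=cv2.inRange(cv2.resize(h,None,fx=1,fy=1),(20,90,90),(34,255,255)); k,l,s,c=cv2.connectedComponentsWithStats(m)
    return i,[(np.round(c[q]+[230,150],2),s[q,4]) for q in range(1,k)]
E
python3 - <<'E'
from lid import *
i,S=sy('s9'); print(S); w=np.load('pics/w9.npy',allow_pickle=True).item()
W=dict(A=(275.06,172.15),C=(305.93,259.5),B=(209.24,244.53),wing=(274.97,205.49))
for n,p in W.items():
    for c,a in S:
        x,e=tri(w,p,i,c)
        if e<4: print(n,c,x,'miss %.1f'%e)
# reference: same for w4/s4 where lid was level in the grip
i,S=sy('s4'); print(S); w=np.load('pics/w4.npy',allow_pickle=True).item()
for n,p in dict(A=(258.43,172.73),wing=(258.4,208.36),B=(207.49,258.74),C=(309.25,258.38)).items():
    for c,a in S:
        x,e=tri(w,p,i,c)
        if e<5: print('ref',n,c,x,'miss %.1f'%e)
E
```

```text
[(array([279.64, 198.93]), np.int32(14)), (array([261.33, 205.33]), np.int32(3)), (array([282.5, 205.5]), np.int32(4))]
A [282.5 205.5] [0.626  0.0254 0.1177] miss 1.5
C [261.33 205.33] [ 0.5811 -0.0154  0.1155] miss 3.2
wing [279.64 198.93] [0.616  0.0226 0.1445] miss 2.4
[(array([281.5, 184. ]), np.int32(4)), (array([260.5, 188.5]), np.int32(4)), (array([275.5, 193. ]), np.int32(14)), (array([276.  , 201.75]), np.int32(4))]
ref A [281.5 184. ] [ 0.651  -0.0209  0.2986] miss 2.0
ref A [276.   201.75] [ 0.6225 -0.0017  0.1656] miss 1.3
ref wing [281.5 184. ] [ 0.6466 -0.0169  0.2907] miss 0.2
ref wing [275.5 193. ] [0.6153 0.0028 0.1963] miss 1.8
ref B [281.5 184. ] [0.6065 0.0373 0.1945] miss 1.5
ref C [260.5 188.5] [0.5597 0.003  0.1603] miss 3.0
```

The triangulation is noisy but hints at a possible partial drop. I'll turn a bit further back, then open and rise for a clean look.

{"fn": "arm_command", "kwargs": {"motion": [[0,0,0,0,0,-0.05],[0,0,0,0,0,-0.1],[0,0,0,0,0,-0.15],[0,0,0,0,0,-0.15]]}}

```text
time: 13.08
eef_pos: [0.5906, 0.0206, 0.1261]
ee_rot: [-3.022, -0.86, -0.0]
wrist_force: [0.7, 0.2, -0.2]
grip_width: 0.0136
```

{"fn": "arm_command", "kwargs": {"motion": [[0,0,0,0,0,0.08],[0,0,0,0,0,0.08],[0,0,-25,0,0,0.08],[0,0,-60,0,0,0.08],[-40,0,-100,0,0,0.08],[-40,0,-100,0,0,0.08],[-40,0,-100,0,0,0.08]], "gripper": 0.35}}

```text
time: 13.95
eef_pos: [0.5565, -0.0004, 0.2263]
ee_rot: [-3.053, -0.74, -0.001]
wrist_force: [0.3, 0.2, 0.6]
grip_width: 0.0297
```

Run:
```python
from lid import *
snap('wrist','w10'); lidpose('w10'); snap('scene','s10'); print(sy('s10')[1]); lid('w10',.112)
b,_=load('w10'); a,_=load('s10')
o=np.zeros((400,800,3),np.uint8); o[:,:400]=cv2.resize(a[150:230,230:310],(400,400),interpolation=cv2.INTER_CUBIC); o[:,400:]=cv2.resize(b[60:260,160:360],(400,400),interpolation=cv2.INTER_CUBIC)
cv2.imwrite('pics/c10.png',o[:,:,::-1])
```

```text
TCP [ 0.5564 -0.0004  0.2255] head 27.2 t 14.0 F [ 0.0604 -0.6653  0.1337] T [-0.0305  0.0164  0.0304] w 0.02996322389464528
lid c [0.5907 0.0173] lid_center over mouth 7.5 mm head 11.8 (mod 120) r [0.036  0.0358 0.0356] cost 0.00021702489910694275
[(array([271.5, 190. ]), np.int32(2)), (array([279.94, 198.88]), np.int32(16)), (array([261.33, 205.33]), np.int32(3)), (array([282.5, 205.5]), np.int32(4))]
yel [269.3929  97.0357] 28 [0.626  0.0246 0.112 ] [0.6261 0.0258 0.142 ]
yel [267.2204 110.4086] 186 [0.6154 0.0211 0.112 ] [0.6167 0.0227 0.142 ]
yel [219.3333 147.8519] 27 [0.5676 0.0437 0.112 ] [0.574  0.0428 0.142 ]
yel [285.4 165.6] 20 [ 0.5801 -0.0158  0.112 ] [ 0.5852 -0.0103  0.142 ]
yel [413.9286 205.1429] 14 [ 0.6029 -0.1428  0.112 ] [ 0.6055 -0.1235  0.142 ]
yel [364.8 213.8] 15 [ 0.5738 -0.1052  0.112 ] [ 0.5796 -0.09    0.142 ]
yel [400.8043 252.663 ] 92 [ 0.5555 -0.1611  0.112 ] [ 0.5632 -0.1399  0.142 ]
yel [269.3636 322.9091] 11 [ 0.4207 -0.0839  0.112 ] [ 0.4431 -0.071   0.142 ]
yel [277.303 338.197] 66 [ 0.4061 -0.1016  0.112 ] [ 0.43   -0.0868  0.142 ]
```

View pics/c10.png

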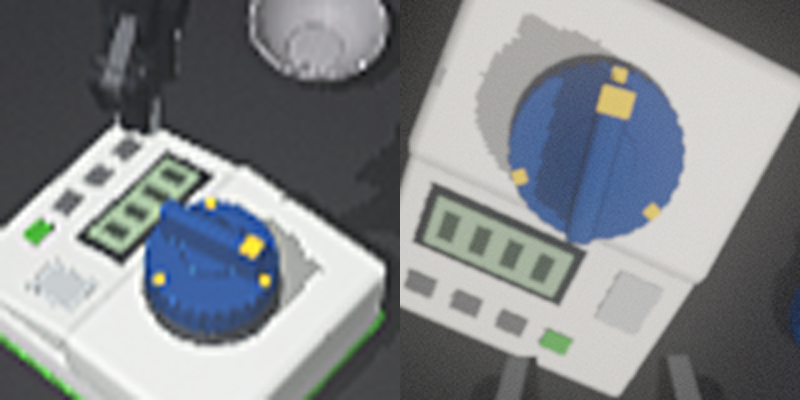

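c10: the lid sits level and low on the neck, wing heading about 12°. Its measured height fell by about 8 mm, so it has dropped into the thread starts. Next I go back down with loose jaws and turn clockwise.

{"fn": "arm_command", "kwargs": {"motion": [[20,-1,0,0,0,0.13],[40,-2,10,0,0,0.265],[40,-2,40,0,0,0.265],[40,-2,70,0,0,0.265],[40,-2,95,0,0,0.265],[40,-2,108,0,0,0.265],[40,-2,108,0,0,0.265],[40,-2,108,0,0,0.265]]}}

```text
time: 15.05
eef_pos: [0.592, 0.0198, 0.1189]
ee_rot: [3.124, 0.33, 0.002]
wrist_force: [-0.0, 0.6, 0.2]
grip_width: 0.0298
```

{"fn": "arm_command", "kwargs": {"motion": [[0,0,0,0,0,0],[0,0,0,0,0,0],[0,0,0,0,0,0],[0,0,0,0,0,0.08],[0,0,0,0,0,0.18],[0,0,0,0,0,0.28],[0,0,0,0,0,0.38],[0,0,0,0,0,0.44],[0,0,0,0,0,0.44]], "gripper": 0.155}}

```text
time: 16.18
eef_pos: [0.5911, 0.0197, 0.1181]
ee_rot: [-3.121, 0.36, 0.0]
wrist_force: [0.5, -0.4, -0.6]
grip_width: 0.0132
```

Run:
```python
from lid import *
snap('wrist','w11'); lidpose('w11')
```

```text
TCP [0.5912 0.0197 0.1181] head -13.1 t 16.225 F [-0.1802  0.4008  0.5598] T [0.0051 0.0499 0.0155] w 0.013465432425578863
lid c [0.5896 0.02  ] lid_center over mouth 8.0 mm head -9.4 (mod 120) r [0.0358 0.0358 0.0359] cost 8.11819606197693e-05
```

{"fn": "arm_command", "kwargs": {"motion": [[0,0,0,0,0,0.1],[0,0,0,0,0,0.22],[0,0,0,0,0,0.34],[0,0,0,0,0,0.46],[0,0,1,0,0,0.58],[0,0,1,0,0,0.68],[0,0,1,0,0,0.78],[0,0,1,0,0,0.84],[0,0,1,0,0,0.84]]}}

```text
time: 17.35
eef_pos: [0.5912, 0.0197, 0.1171]
ee_rot: [-2.704, 1.599, 0.0]
wrist_force: [0.2, 0.2, -1.1]
grip_width: 0.0131
```

Run:
```python
from lid import *
snap('wrist','w12'); lidpose('w12')
```

```text
TCP [0.5912 0.0197 0.1171] head -61.2 t 17.4 F [-0.5477 -0.1068 -0.6556] T [ 0.0016  0.007  -0.025 ] w 0.012963909567770075
lid c [0.591  0.0206] lid_center over mouth 6.5 mm head -56.7 (mod 120) r [0.0355 0.0361 0.0358] cost 0.00030240748414863853
```

{"fn": "arm_command", "kwargs": {"motion": [[0,0,2,0,0,0.06],[0,0,4,0,0,0.14],[0,0,4,0,0,0.22],[0,0,4,0,0,0.3],[0,0,4,0,0,0.38],[0,0,4,0,0,0.4],[0,0,4,0,0,0.4]]}}

```text
time: 18.27
eef_pos: [0.5928, 0.0198, 0.1151]
ee_rot: [-2.332, 2.101, -0.004]
wrist_force: [-0.9, -0.2, 8.9]
grip_width: 0.0134
```

Run:
```python
from lid import *
snap('wrist','w13'); lidpose('w13')
```

```text
TCP [0.5928 0.0198 0.1151] head -84.0 t 18.325 F [-0.5055  0.9512  8.2541] T [0.1501 0.3413 0.2034] w 0.013491755056071201
```

{"fn": "arm_command", "kwargs": {"motion": [[0,0,-2,0,0,-0.05],[0,0,-2,0,0,-0.05],[0,0,-25,0,0,-0.05],[-20,0,-65,0,0,-0.05],[-45,0,-110,0,0,-0.05],[-45,0,-110,0,0,-0.05],[-45,0,-110,0,0,-0.05],[-45,0,-110,0,0,-0.05]], "gripper": 0.35}}

```text
time: 19.32
eef_pos: [0.586, 0.0639, 0.2217]
ee_rot: [2.381, -2.047, -0.002]
wrist_force: [0.6, -0.7, 0.1]
grip_width: 0.0298
```

Run:
```python
from lid import *
snap('wrist','w14'); snap('scene','s14'); lidpose('w14'); lid('w14',.107); lidpose('w10');print(sy('s14')[1])
b,_=load('w14'); a,_=load('s14')
o=np.zeros((400,800,3),np.uint8); o[:,:400]=cv2.resize(a[150:230,230:310],(400,400),interpolation=cv2.INTER_CUBIC); o[:,400:]=cv2.resize(b[60:260,160:360],(400,400),interpolation=cv2.INTER_CUBIC)
cv2.imwrite('pics/c14.png',o[:,:,::-1])
```

```text
TCP [0.5863 0.0639 0.2219] head -81.4 t 19.425 F [ 0.6183  0.5376 -0.1848] T [-0.0222 -0.0258 -0.0033] w 0.029980034428165003
lid c [0.5929 0.0211] lid_center over mouth 3.5 mm head 45.9 (mod 120) r [0.0359 0.0358 0.0357] cost 0.00010238970169644594
yel [508.3538  15.3077] 65 [ 0.4014 -0.11    0.107 ] [ 0.4227 -0.0997  0.137 ]
yel [494.1538  28.8077] 26 [ 0.411  -0.0968  0.107 ] [ 0.4313 -0.088   0.137 ]
yel [253.0909  89.9091] 22 [ 0.6028 -0.0134  0.107 ] [ 0.6023 -0.0136  0.137 ]
yel [254.5238 103.1071] 168 [ 0.6    -0.0029  0.107 ] [ 0.5999 -0.0042  0.137 ]
yel [295.4286 147.6786] 28 [0.5587 0.0294 0.107 ] [0.563  0.0247 0.137 ]
yel [226.96 156.28] 25 [0.6175 0.0462 0.107 ] [0.6155 0.0396 0.137 ]
TCP [0.5863 0.0639 0.2219] head -81.4 t 19.425 F [ 0.6183  0.5376 -0.1848] T [-0.0222 -0.0258 -0.0033] w 0.029980034428165003
lid c [0.5907 0.0173] lid_center over mouth 7.5 mm head 11.8 (mod 120) r [0.036  0.0358 0.0356] cost 0.00021702489910694275
[(array([266., 192.]), np.int32(5)), (array([269.23, 202.23]), np.int32(13)), (array([285.  , 200.25]), np.int32(4)), (array([267.33, 209.67]), np.int32(3))]
```

View pics/c14.png

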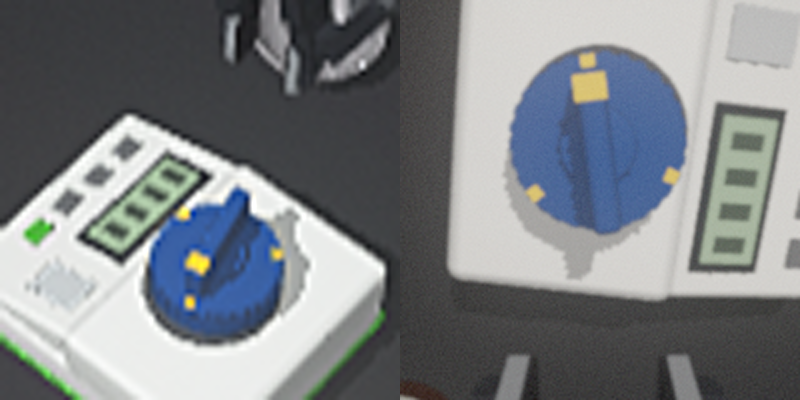

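c14: the lid is level and lower, heading about -74°, with roughly 20° left to home (about -93°). I'll grip firmly and tighten while watching the torque.

{"fn": "arm_command", "kwargs": {"motion": [[20,1,0,0,0,-0.129],[44,2,10,0,0,-0.129],[44,2,45,0,0,-0.129],[44,2,80,0,0,-0.129],[44,2,100,0,0,-0.129],[44,2,108,0,0,-0.129],[44,2,108,0,0,-0.129],[44,2,108,0,0,-0.129]]}}

```text
time: 20.42
eef_pos: [0.5921, 0.0207, 0.1161]
ee_rot: [-2.509, 1.889, -0.002]
wrist_force: [0.1, -0.2, 0.2]
grip_width: 0.0299
```

{"fn": "arm_command", "kwargs": {"motion": [[0,0,0,0,0,0],[0,0,0,0,0,0],[0,0,0,0,0,0],[0,0,0,0,0,0],[0,0,0,0,0,0]], "gripper": 0, "grip_force": 80}}

```text
time: 21.05
eef_pos: [0.592, 0.0207, 0.1162]
ee_rot: [-2.509, 1.889, -0.002]
wrist_force: [-1.0, 0.5, 6.3]
grip_width: 0.0059
```

{"fn": "arm_command", "kwargs": {"motion": [[0,0,0,0,0,0.04],[0,0,0.3,0,0,0.08],[0,0,0.4,0,0,0.12],[0,0,0.5,0,0,0.16],[0,0,0.6,0,0,0.2],[0,0,0.6,0,0,0.2]]}}

```text
time: 21.8
eef_pos: [0.5923, 0.0205, 0.1161]
ee_rot: [-2.308, 2.129, -0.003]
wrist_force: [-1.1, -1.0, 8.3]
grip_width: 0.0063
```

Run:
```python
from lid import *
snap('wrist','w15'); lidpose('w15')
```

```text
TCP [0.5923 0.0205 0.1161] head -85.4 t 21.85 F [-1.1054 -0.2002  8.7577] T [-0.2482  0.5457  0.2901] w 0.006153494387814448
lid c [0.5926 0.0217] lid_center over mouth 4.0 mm head 38.0 (mod 120) r [0.0359 0.0358 0.0358] cost 5.334158646341071e-05
```

{"fn": "arm_command", "kwargs": {"motion": [[0,0,0,0,0,0.03],[0,0,0,0,0,0.06],[0,0,0.2,0,0,0.09],[0,0,0.2,0,0,0.12],[0,0,0.2,0,0,0.15],[0,0,0.2,0,0,0.15]], "grip_force": 110}}

```text
time: 22.6
eef_pos: [0.5921, 0.0202, 0.1161]
ee_rot: [-2.143, 2.296, -0.003]
wrist_force: [-1.2, -1.3, 10.9]
grip_width: 0.0041
```

Run:
```python
from lid import *
snap('wrist','w16'); lidpose('w16')
```

```text
TCP [0.5921 0.0202 0.116 ] head -93.9 t 22.65 F [-2.9726 -1.8861 10.0059] T [-0.6262  0.8585  0.5721] w 0.004346775799391066
lid c [0.5927 0.0213] lid_center over mouth 4.0 mm head 33.6 (mod 120) r [0.0358 0.0357 0.0358] cost 5.373263652136221e-05
```

{"fn": "arm_command", "kwargs": {"motion": [[0,0,0,0,0,0.03],[0,0,0,0,0,0.06],[0,0,0,0,0,0.09],[0,0,0,0,0,0.12],[0,0,0,0,0,0.12]]}}

```text
time: 23.28
eef_pos: [0.5942, 0.0207, 0.1172]
ee_rot: [-1.998, 2.418, -0.006]
wrist_force: [0.7, -0.9, 12.1]
grip_width: -0.0001
```

Run:
```python
from lid import *
snap('wrist','w17'); lidpose('w17')
```

```text
TCP [0.5943 0.0208 0.1172] head -100.8 t 23.325 F [ 1.2775 -1.733  12.3288] T [-0.4037 -0.4461  0.0284] w 0.0001143924260070422
lid c [0.5921 0.0212] lid_center over mouth 4.0 mm head 32.8 (mod 120) r [0.0359 0.0358 0.0358] cost 8.580667327601697e-05
```

The fingers slipped on the wing because they were gripping it too high. I'll open, go lower and grip again.

{"fn": "arm_command", "kwargs": {"motion": [[0,0,0,0,0,0],[0,0,-10,0,0,0],[0,0,-20,0,0,-0.12],[0,0,-20,0,0,-0.24],[0,0,-20,0,0,-0.24],[0,0,-20,0,0,-0.24]], "gripper": 0.4, "grip_force": 60}}

```text
time: 24.08
eef_pos: [0.591, 0.0206, 0.1341]
ee_rot: [2.273, -2.168, -0.001]
wrist_force: [0.4, -0.2, -0.5]
grip_width: 0.0343
```

Run:
```python
from lid import *
snap('wrist','w18'); lidpose('w18'); print(rel([.5912,.0202,.111],-87)); print(get_state()['joint_pos'])
```

```text
TCP [0.5911 0.0206 0.1341] head -87.3 t 24.125 F [0.3064 0.4304 0.3294] T [-0.0351  0.0109 -0.0024] w 0.034239102978144455
[ 0.359 -0.084 23.12   0.001 -0.    -0.005]
[ 0.3649  0.2838 -0.2821 -0.0001 -1.0055 -0.3171]
```

{"fn": "arm_command", "kwargs": {"motion": [[0.3,0,10,0,0,0],[0.3,0,19,0,0,0],[0.3,0,23,0,0,0],[0.3,0,23,0,0,0],[0.3,0,23,0,0,0]]}}

```text
time: 24.75
eef_pos: [0.5916, 0.0203, 0.1115]
ee_rot: [-2.276, 2.165, -0.0]
wrist_force: [-0.3, 0.1, -0.6]
grip_width: 0.0342
```

{"fn": "arm_command", "kwargs": {"motion": [[0,0,0,0,0,0],[0,0,0,0,0,0],[0,0,0,0,0,0],[0,0,0,0,0,0],[0,0,0,0,0,0]], "gripper": 0}}

```text
time: 25.38
eef_pos: [0.5915, 0.0203, 0.1118]
ee_rot: [-2.276, 2.165, -0.0]
wrist_force: [-1.9, 1.2, 5.8]
grip_width: 0.0097
```

Run:
```python
from lid import *
snap('wrist','w19'); lidpose('w19')
```

```text
TCP [0.5915 0.0203 0.1118] head -87.1 t 25.425 F [-2.0022  0.2465  5.8274] T [ 0.1777  0.9374 -0.0113] w 0.009308570409938629
lid c [0.5918 0.0216] lid_center over mouth 3.5 mm head 32.7 (mod 120) r [0.0359 0.0358 0.0358] cost 0.00010115562422571012
```

{"fn": "arm_command", "kwargs": {"motion": [[0,0,0,0,0,0],[0,0,0,0,0,0.03],[0,0,0,0,0,0.06],[0,0,0,0,0,0.09],[0,0,0,0,0,0.12],[0,0,0,0,0,0.12]], "grip_force": 100}}

```text
time: 26.18
eef_pos: [0.5917, 0.0202, 0.1119]
ee_rot: [-2.144, 2.296, -0.001]
wrist_force: [-2.4, -0.3, 5.5]
grip_width: 0.008
```

Run:
```python
from lid import *
snap('wrist','w20'); lidpose('w20')
```

```text
TCP [0.5916 0.0202 0.1119] head -93.9 t 26.225 F [-2.1332 -0.2727  5.7521] T [-0.0473  0.8658  1.0174] w 0.008119663511128288
lid c [0.5921 0.0211] lid_center over mouth 4.0 mm head 29.9 (mod 120) r [0.0358 0.0357 0.0357] cost 8.697510854040336e-05
```

{"fn": "arm_command", "kwargs": {"motion": [[0,0,0,0,0,0.03],[0,0,0,0,0,0.06],[0,0,0,0,0,0.08],[0,0,0,0,0,0.08]]}}

```text
time: 26.72
eef_pos: [0.5916, 0.0201, 0.1119]
ee_rot: [2.052, -2.378, 0.002]
wrist_force: [-1.7, -0.5, 4.8]
grip_width: 0.0082
```

Run:
```python
from lid import *
snap('wrist','w21'); lidpose('w21')
```

```text
TCP [0.5917 0.0201 0.1119] head -98.4 t 26.775 F [-2.2856 -0.6085  5.5487] T [-0.2449  0.765   1.5552] w 0.008114741408390469
lid c [0.5923 0.0212] lid_center over mouth 3.5 mm head 27.8 (mod 120) r [0.0359 0.0358 0.0358] cost 0.00011623524758255868
```

{"fn": "arm_command", "kwargs": {"motion": [[0,0,0,0,0,0.03],[0,0,0,0,0,0.06],[0,0,0,0,0,0.06]]}}

```text
time: 27.15
eef_pos: [0.5917, 0.02, 0.1119]
ee_rot: [1.979, -2.44, 0.002]
wrist_force: [-0.9, -1.8, 4.9]
grip_width: 0.0078
```

Run:
```python
from lid import *
snap('wrist','w22'); lidpose('w22')
```

```text
TCP [0.5917 0.02   0.1118] head -101.9 t 27.2 F [-2.1865 -1.8249  5.7307] T [-0.493   0.6521  1.7893] w 0.008063409041111917
lid c [0.5925 0.0211] lid_center over mouth 3.5 mm head 25.8 (mod 120) r [0.0359 0.0357 0.0358] cost 0.00014143418118643788
```

{"fn": "arm_command", "kwargs": {"motion": [[0,0,0,0,0,0],[0,0,0,0,0,0],[0,0,0,0,0,0],[0,0,-25,0,0,0],[0,0,-60,0,0,0],[-45,0,-110,0,0,0],[-45,0,-110,0,0,0],[-45,0,-110,0,0,0]], "gripper": 0.4}}

```text
time: 28.2
eef_pos: [0.6006, 0.0646, 0.2211]
ee_rot: [-1.977, 2.442, 0.001]
wrist_force: [-1.4, 0.3, -0.7]
grip_width: 0.0342
```

Run:
```python
from lid import *
snap('wrist','w23'); snap('scene','s23'); lidpose('w23'); lid('w23',.107)
b,_=load('w23'); a,_=load('s23')
o=np.zeros((400,800,3),np.uint8); o[:,:400]=cv2.resize(a[120:280,160:320],(400,400),interpolation=cv2.INTER_CUBIC); o[:,400:]=cv2.resize(b[60:260,160:360],(400,400),interpolation=cv2.INTER_CUBIC)
cv2.imwrite('pics/c23.png',o[:,:,::-1])
```

```text
TCP [0.5999 0.0638 0.22  ] head -102.1 t 28.3 F [-0.5233 -0.1133 -0.4377] T [-0.0493 -0.0545  0.0275] w 0.034336605623095054
lid c [0.5922 0.0197] lid_center over mouth 4.0 mm head 26.0 (mod 120) r [0.0359 0.0358 0.0357] cost 0.00010314848451989989
yel [251.9048  86.8095] 21 [ 0.5897 -0.016   0.107 ] [ 0.5892 -0.0157  0.137 ]
yel [253.0659  99.6407] 167 [ 0.591  -0.0056  0.107 ] [ 0.5903 -0.0064  0.137 ]
yel [295.32 144.48] 25 [0.5628 0.0393 0.107 ] [0.5652 0.0336 0.137 ]
yel [226.48 153.96] 25 [0.624 0.035 0.107] [0.6197 0.0298 0.137 ]
```

View pics/c23.png

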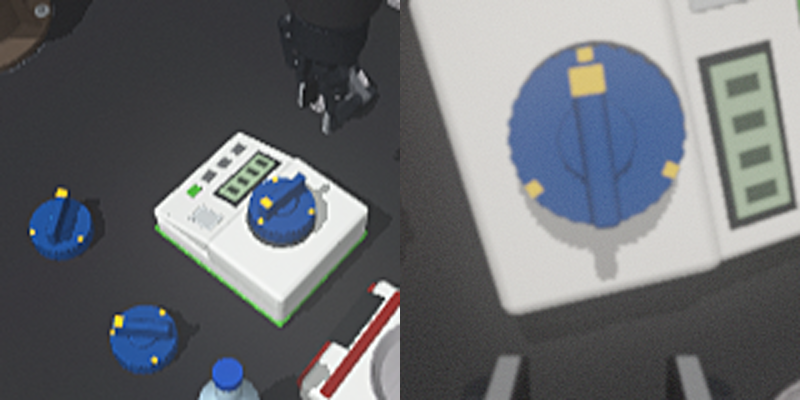

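The final picture shows the lid level on the neck at heading -94° (home is about -93°). The gripper is open and clear, and the lid did not turn back after release. Handing in.

```bash
python3 -c "
from rig import *
print(finish_job())"
```

```text
the job is handed in; nothing more can be done
None
```

The blue lid is screwed firmly home on the measuring cell. The job was handed in at about 28 s, with the gripper open and clear of everything.

**What I did**
- I picked up the rightmost lid by its wing and set it on the neck about 35° clockwise of the thread starts.
- With loose jaws I turned it anticlockwise until it dropped. The drop came at a heading of about 12°, and the camera reading fell by about 8 mm.
- Still with loose jaws, I turned it clockwise to about -74°. I then gripped it firmly and tightened it to about -94°.

**Last checks**
- **Home position:** the lid measured -94.0°, against about -93° expected for home. It stayed there after release.
- **Tightness:** the tightening torque rose steadily to about 1.8 N m.
- **Level:** the tick radii in the last picture were even, so the lid looks level. The wing-end check after the drop put any tilt at no more than about 1.5°.
- **Forces:** the highest wrist force I read was about 12 N, well below the limits.

**What disagreed or went wrong**
- **Slip:** during the first firm tightening the fingers slid off the wing because they held it too high. I gripped again lower down and finished.
- **Camera height:** the final camera height read 4 mm over the mouth, against a nominal 6.5 mm. That matches the roughly 2.5 mm low bias seen earlier.
- **Scene triangulation:** after the drop it was too coarse to judge tilt, so I relied on a clear wrist view instead.

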